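# Refit the control knob of a lab stirrer and hold it pressed

## Robot

A 7-joint arm with a two-finger parallel gripper is mounted at the origin on the work surface. World frame = base frame: x ahead of the robot, y to its left, z up, the work surface at z = 0. Lengths are in m, angles in degrees, forces in N, time in s.
With the tool pointing down it reaches from about 0.425 to 0.875 m from the base axis. Payload 4.7 kg.
Tool frame: the origin (TCP) lies between the finger pads; the fingertips stand 19 mm ahead of it and the grasp point (between the pads) is the TCP; x points along the fingers, z is the direction in which the jaws open and shut, and the axes are right-handed (so a half turn about x gives the same grasp; the last joint's range is limited). The gripper opens to 87 mm and grips with 3 to 60 N. Pads are 19 mm wide; open, the fingers measure 117 mm over their backs; the gripper's body (75 mm by 190 mm) begins 51 mm behind the grasp point.
Start: joints at [76.095, 18.392, -4.016, 83.108, 1.295, 78.541, -3.26], TCP at [0.165, -0.629, 0.242] pointing down, gripper open.
Joint ranges: [-163.93, 163.93], [-17.29, 119.83], [-79.2, 71.16], [3.27, 140.29], [-89.18, 269.18], [5.43, 117.66], [-154.24, 154.24]. Speed limits (degrees/s): [147.25, 147.25, 180, 180, 180, 180, 180].

## Interface

Orientations are given as [roll, pitch, yaw] about the fixed x, y, z axes, in that order (R = Rz(yaw) Ry(pitch) Rx(roll)).
In Python, from cell import monitor, read_camera, camera_model, env, regions_of gives the robot as it stands. The module is installed in compiled form; this text tells all that it offers.
- The arm moves only by the tool step_arm, never from a script. Its argument "deltas" is a list of rows, each a list of 5 numbers: the gripper's target within -1 to 1 (fully open at 1, half-way at 0, shut at -1), then the shift along the tool's x, y, z in m, then the turn about the tool's x in degrees. A call has 1 to 12 rows; each row is the pose to reach, as a shift and turn from the pose commanded when the call began, along the tool's axes at that moment; what a row does not reach only later rows make up. A row lasts 1/8 s, in which the tool goes at most 62.5 mm and 10.7 degrees, less where a joint would pass 70% of its speed; a pose out of reach is approached as far as the arm can. A call with a gripper value outside its range is refused whole. The fingers move at their own pace and stop on an object; "newtons" is the grip in N (left out, the last holds). Time passes only in rows, so rows that repeat a pose let the fingers close. It gives the time, the measured TCP pose, the force and the opening at its end, in the units of the state.
- monitor.get_obs(): the state, without advancing time (a new reading comes with each control period).
- read_camera(name): name is "scene" or "top"; returns (picture, depth): 400x640x3 uint8, red, green, blue; 400x640 float32, m along the optical axis (not along the pixel's ray), 0 where there is no reading.
- camera_model(name): a dict with "fx", "fy", "cx", "cy" (pixels), "xyz" and "attitude" of the camera in the world. Camera axes: x right, y down, z forward; pixel columns grow to the right and rows downward; lengths in m; the calibration is good to about 2 mm. A picture is of the moment at which its call begins. camera_model takes no time and is no camera call.
- env.sign_off(): hands the job in, once; it reports no verdict.
Trained networks look in the newest picture that a camera, given by its name, has taken for a name from the list of things; names that differ only in an ending like _2 or _b are one class to them, and where a whole thing is asked for, a point or a joint stands for the part that bears it (a point fixed in the world has none). Each returns a list of dicts, best first, with "p" (0 to 1); they miss things now and then, are a little off and sometimes report something else, mostly with a low value. They report only what shows in the picture. A call takes as long as a camera call. They do not tell look-alikes from the thing itself.
- regions_of(camera, thing): "pixels" (400x640 bool, what is visible of it) and "pixel" ([column, row] in pixels, amid what is visible of it).
The state is a dict: "time_s": time; "qpos": joint angles; "joint_velocities": joint speeds; "effort": joint torques, N m; "tool_pos": TCP position; "tool_rot": TCP orientation; "force": force on the tool from outside, world axes, zero at the start; "wrist_torque": the same for the moment, N m; "grip_width": finger opening in m.
Only numpy, scipy, OpenCV 4.12 (cv2) and the standard library are available. Lean on these libraries where they do the work, as an engineer would, in place of code of your own. Each camera call takes 0.05 s, during which the arm holds its last target. There are 200 camera calls.

## Task

The blue pointer knob of the magnetic stirrer was pulled off for cleaning and stands on the bench. Pick it up, turn it so that the flat in its bore matches the flat of the stirrer's bare D-shaped shaft, push it fully home, then press knob and shaft right down to wake the stirrer. Finish with the gripper still holding the knob pressed down, and leave the glassware and dishes where they are.

Things in the scene. Friction and masses are not known exactly. Their poses are not given: they have to be found in the camera images.
- knob_center (a point): Loose blue plastic pointer knob, about 45 g, standing upright on the bench, 48 mm long, 26 wide, 34 tall. This point: on its bore's axis, half-way up (17 mm above the underside). z up; +x to the narrow nose, marked by a white line on top from axis to nose. Grip the two upright flat sides, 26 mm apart (y = +-13 mm, x = -11 to +11 mm, full height).
- knob_bore (a point): Centre of the mouth of the knob's bore, in its underside, 17 mm under knob_center, same axes. The bore is D-shaped, 13 mm across, 18 mm deep, blind, mouth chamfered on its round part only; its flat is 3.3 mm from the axis on the +x side, under the white line. Fully home, the shaft's end meets the blind end: this mouth is then 18 mm below the shaft's top, the knob's +x along the shaft's +x.
- knob_nose (a point): Tip of the knob's nose, 27 mm from the bore's axis along the knob's +x, half-way up.
- spindle: Bare upright steel control shaft on the right half of the stirrer's front deck. Origin: centre of its top end, 26 mm above the deck, 88 mm above the bench when not pressed. D-shaped, 12 mm across, with a flat along its whole height, 3 mm from the axis, facing its own +x (within 45 degrees of away from the robot); top edge chamfered 1 mm (0.5 at the flat). z up. It turns about z only against a firm drag (0.1 N m).
- push (a joint): How far the shaft is pressed straight down, m: 0 up, 0.004 at its stop. A spring returns it: 4 N at the start of the travel, 10 N at the stop. With the knob home the knob's underside is 8 mm above the deck, 4 mm when pressed to the stop.
- stirrer: White magnetic stirrer, fixed, 290 x 170 mm. Origin: centre of its underside; z up, its front (-x) to the robot. At the front a flat control deck, 62 mm above the bench, 120 mm deep, display on the left, bare shaft on the right (95 mm forward of the origin, 40 mm to the right). Behind it a white square plate, top 94 mm above the bench, starting 71 mm behind the shaft's axis.
- jar: Amber glass jar, black lid, 48 mm across, 62 mm tall, loose on the bench. Origin: centre of its underside.
- dish: Shallow glass dish, 96 mm across, 28 mm tall, standing loose on the stirrer's plate, a white stir bar in it. Origin: centre of its underside.
- bottle: Glass reagent bottle, orange cap, 68 mm across, 150 mm tall, loose on the bench. Origin: centre of its underside.
- foil_dish: Round aluminium foil dish heaped with grey lichen, 145 mm across, 90 mm tall, loose on the bench. Origin: centre of its underside.
- cylinder: Measuring cylinder, 64 mm blue foot, 162 mm tall, loose on the bench. Origin: centre of its underside.
Not all that is in view belongs to the job. Of the things shaped like the part that bears knob_center, the blue one is meant.

How it is judged (in metres and radians):
On the way, in this order (a step that is already met when the one before it is completed fails the run):
1. the knob is carried by the gripper, clear of the bench (height (world z) of knob_center above 0.06 m and contact force between the fingers and knob above 1 N and contact force between knob and spindle below 0.1 N), for 0.2 s.
2. the knob is on the shaft, keyed and fully home (z of knob_center in the frame of spindle below 0.001 m and horizontal distance between knob_center and spindle below 0.002 m and angle between the x axis of knob_center and the x axis of spindle, either way round below 0.35 rad and x of knob_nose in the frame of spindle above 0.02 m), for 0.2 s.
At the end, for the whole second after the job is handed in: The gripper still bears on the knob (over 3 N); the knob is keyed on the shaft, within 2 mm of home in height and sideways, upright within 5 degrees, pointer within 20 degrees of the flat, and presses (over 4 N) the shaft at least 2.5 mm down its 4 mm travel (all of step 2 and z of knob_center in the frame of spindle above -0.004 m and angle between knob_center's own z axis and vertical below 0.09 rad and value of joint push above 0.0025 m and contact force between knob and spindle above 4 N and contact force between the fingers and knob above 3 N); the arm keeps its last pose, push and grip.
It fails at once if the jar, glass dish, bottle, foil dish or measuring cylinder is pushed more than 25 mm (distance of any of jar, dish, bottle, foil_dish, cylinder from where it was at the start of the episode above 0.025 m).
It also fails if it takes over 40 s, if anything falls off the work surface, if the arm or the gripper's body presses on something with over 40 N, if the wrist force passes 120 N, or if a joint passes its speed limit or range.

## Working session

There is one attempt and no reset: what is moved stays moved. The work goes in short steps, Python scripts to look and compute and a tool call to move; the robot and the scene stay as the last step left them, time stands still between calls to the robot, and variables do not carry over. Pictures are saved under pics/ and viewed, about 8 in all and at most 12, crops included, and the job is handed in when it is done.

Besides the shell and the picture viewer there is one more tool, called after "Call:" as a command line: name --pt "numbers of a row" for each row, then --argument value for the rest. step_arm: Moves the arm, as the interface text tells. Its arguments: {"type":"object","properties":{"deltas":{"type":"array"},"newtons":{"type":"number"}},"required":["deltas"]}

```bash
mkdir -p pics; cat > h.py <<'E'
import numpy as np, cv2
from scipy.spatial.transform import Rotation as R
from cell import monitor, read_camera, camera_model, env, regions_of
def pts(cam,depth):
    m=camera_model(cam); v,u=np.mgrid[:400,:640]
    P=np.stack([(u-m['cx'])/m['fx']*depth,(v-m['cy'])/m['fy']*depth,depth],-1)
    return P@R.from_euler('xyz',m['attitude'],degrees=True).as_matrix().T+np.array(m['xyz'])
def save(n,im,s=1): cv2.imwrite('pics/'+n,cv2.resize(im[:,:,::-1],None,fx=s,fy=s,interpolation=cv2.INTER_CUBIC))
E
python3 - <<'E'
from h import *
print(monitor.get_obs())
for c in ['scene','top']:
    m=camera_model(c); print(c,m)
    im,d=read_camera(c); save(c+'0.png',im); np.savez(c+'0.npz',im=im,d=d)
    P=pts(c,d)
    for t in ['knob_center','spindle','stirrer','jar','dish','bottle','foil_dish','cylinder']:
        for r in regions_of(c,t):
            if r['p']<.2: continue
            k=r['pixels']&(d>0); q=P[k]
            print(c,t,round(r['p'],2),r['pixel'],k.sum(),np.median(q,0).round(3) if len(q) else '', np.percentile(q,[3,97],axis=0).round(3).tolist() if len(q) else '')
E
```

```text
{'time_s': 0.0, 'qpos': array([76.09452243, 18.43950234, -4.01545828, 83.17654054,  1.29465394,
       78.54168528, -3.26205263]), 'joint_velocities': array([ 0.04971058, -0.05361815,  0.02707914, -0.03320887,  0.02542521,
        0.06361522, -0.01776551]), 'effort': array([ 7.24035181e-05, -4.91292071e+01, -4.03772732e-01, -3.12525809e+01,
       -6.40113931e-02,  4.37561644e-02,  1.41143446e-04]), 'tool_pos': array([ 0.16490573, -0.62817869,  0.24044211]), 'tool_rot': array([-177.15915207,   89.88736172,  107.55392027]), 'force': array([ 0.30775635, -0.28069588, -0.05701533]), 'wrist_torque': array([-0.0196451 , -0.0257494 ,  0.03310822]), 'grip_width': 0.08700696901640755}
scene {'fx': 372.08694590938643, 'fy': 372.08694590938643, 'cx': 322.9663478158491, 'cy': 202.65366786073244, 'xyz': array([ 1.29350042, -0.12302701,  0.63868424]), 'attitude': array([-1.27936994e+02, -2.54534457e-02,  8.68903554e+01])}
scene knob_center 0.72 [258.3, 227.7] 214 [ 0.618 -0.245  0.032] [[0.589, -0.258, 0.002], [0.63, -0.234, 0.036]]
scene knob_center 0.72 [263.6, 189.7] 165 [ 0.441 -0.24   0.029] 
[... 1742 characters left out ...]
.604 -0.244  0.033] [[0.584, -0.257, 0.002], [0.628, -0.232, 0.038]]
top spindle 0.57 [420.9, 153.4] 767 [ 0.669 -0.34   0.103] [[0.646, -0.372, 0.023], [0.703, -0.318, 0.152]]
top stirrer 0.75 [301.3, 195.8] 6305 [ 0.576 -0.045  0.068] [[0.465, -0.128, 0.059], [0.733, 0.033, 0.097]]
top jar 0.9 [177.7, 231.3] 347 [0.483 0.265 0.06 ] [[0.463, 0.25, 0.017], [0.501, 0.29, 0.065]]
top bottle 0.8 [421.6, 153.8] 798 [ 0.668 -0.34   0.102] [[0.646, -0.374, 0.008], [0.703, -0.318, 0.152]]
top foil_dish 0.7 [169.6, 152.9] 2574 [0.686 0.281 0.055] [[0.629, 0.222, 0.001], [0.754, 0.352, 0.085]]
top cylinder 0.68 [474.3, 196.6] 702 [ 0.561 -0.475  0.012] [[0.534, -0.507, -0.001], [0.59, -0.455, 0.163]]
```

```bash
python3 - <<'E'
from h import *
t=np.load('top0.npz')['im']; s=np.load('scene0.npz')['im']
f=lambda im,k:cv2.resize(im,None,fx=k,fy=k,interpolation=cv2.INTER_CUBIC)
save('m1.png',f(t[130:270,270:440],4.5)); save('m2.png',f(s[160:290,200:400],4))
E
```

```text
(no output)
```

View pics/m1.png

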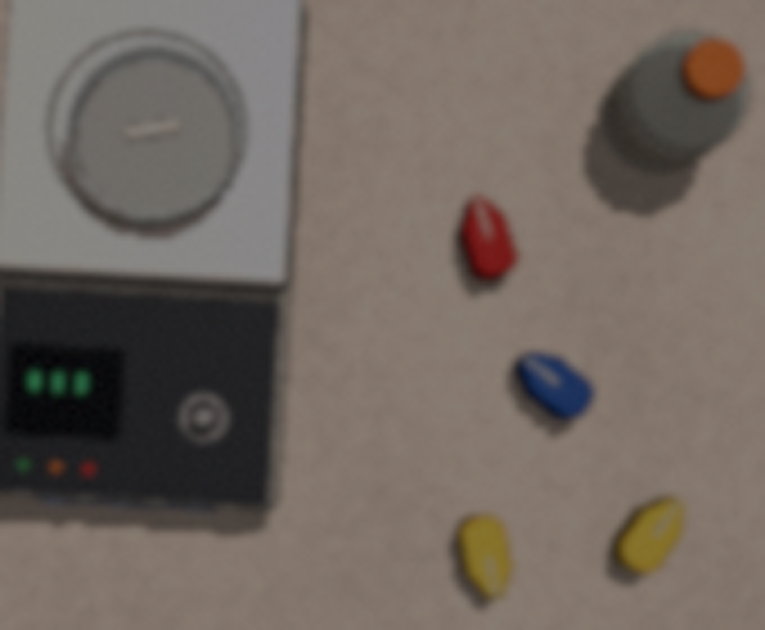

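View pics/m2.png

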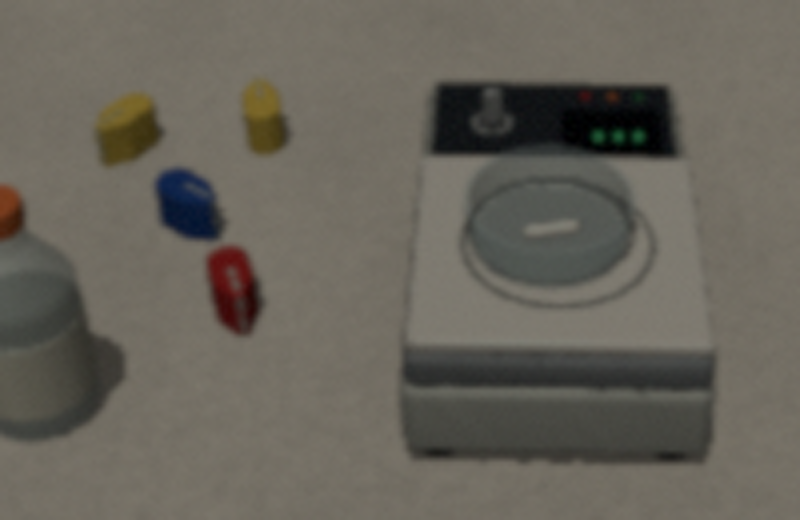

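View pics/scene0.png

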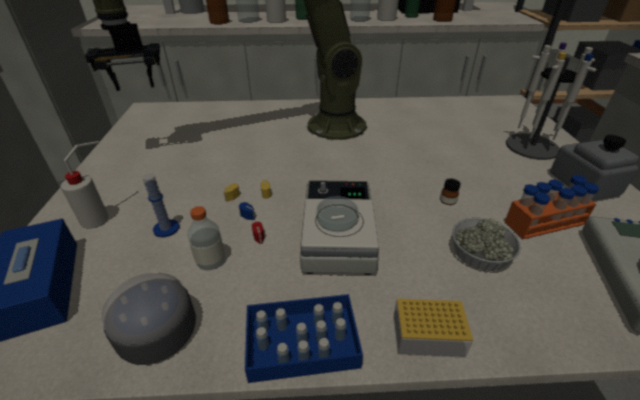

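The look-alikes in the top view are red (378,184), blue (392,215) and yellow (378,253) and (414,249). The blue one, with its white line pointing up and left, is the target. The bare shaft is at about (315,222). Next I'll average frames to get precise poses.

```bash
python3 - <<'E'
from h import *
A={}
for c in ['top','scene']:
    F=[read_camera(c) for _ in range(12)]
    im=np.mean([f[0].astype(float) for f in F],0); D=np.array([f[1] for f in F]); D[D==0]=np.nan
    d=np.nan_to_num(np.nanmedian(D,0)); np.savez(c+'a.npz',im=im,d=d); A[c]=im
    P=pts(c,d); h=cv2.cvtColor(im.astype(np.uint8),cv2.COLOR_RGB2HSV)
    k=(h[...,0]>105)&(h[...,0]<128)&(h[...,1]>100)&(np.hypot(P[...,0]-.522,P[...,1]+.281)<.05)
    q=P[k]; print(c,k.sum(),'top z',np.percentile(q[:,2],[2,50,90,98]).round(4))
    tq=q[q[:,2]>np.percentile(q[:,2],90)-.006][:,:2]
    r=cv2.minAreaRect((tq*1000).astype(np.float32)); print('rect',r,'mean',tq.mean(0))
    # spindle
    k=(np.hypot(P[...,0]-.508,P[...,1]+.083)<.035)&(P[...,2]>.068); 
    v,u=np.nonzero(k)
    for a in zip(u,v,P[k].round(4).tolist(),im[k].mean(1).round()): print(a) if c=='top' or a[2][2]>.07 else 0
t=A['top'][212:234,303:327]; s=A['scene'][170:200,308:338]
g=lambda x,n:cv2.resize(np.clip((x-x.min())*255/(x.max()-x.min()),0,255).astype(np.uint8),(n,n*x.shape[0]//x.shape[1]),interpolation=cv2.INTER_NEAREST)
a,b=g(t,400),g(s,390); H=max(a.shape[0],b.shape[0]); o=np.zeros((H,795,3),np.uint8); o[:a.shape[0],:400]=a; o[:b.shape[0],405:]=b
save('sp.png',o); print(R.from_euler('xyz',monitor.get_obs()['tool_rot'],degrees=True).as_matrix().round(3))
E
```

```text
top 115 top z [0.0153 0.0337 0.0346 0.0352]
rect ((520.2975463867188, -280.24658203125), (39.656280517578125, 21.988100051879883), 43.89556884765625) mean [ 0.51769021 -0.282405  ]
(np.int64(314), np.int64(221), [0.5061, -0.0778, 0.0872], np.float64(81.0))
(np.int64(315), np.int64(221), [0.5061, -0.0802, 0.0857], np.float64(87.0))
(np.int64(316), np.int64(221), [0.506, -0.0827, 0.0876], np.float64(82.0))
(np.int64(317), np.int64(221), [0.506, -0.0852, 0.088], np.float64(72.0))
(np.int64(313), np.int64(222), [0.5037, -0.0753, 0.0882], np.float64(77.0))
(np.int64(314), np.int64(222), [0.5037, -0.0778, 0.0874], np.float64(93.0))
(np.int64(315), np.int64(222), [0.5036, -0.0802, 0.0888], np.float64(98.0))
(np.int64(316), np.int64(222), [0.5036, -0.0827, 0.0867], np.float64(91.0))
(np.int64(317), np.int64(222), [0.5035, -0.0851, 0.0891], np.float64(75.0))
(np.int64(313), np.int64(223), [0.5013, -0.0753, 0.087], np.float64(72.0))
(np.int64(314), np.int64(223), [0.5012, -0.0777, 0.0879], np.float64(87.0))
(np.int64(315), np.int64(223), [0.5011, -0.0802, 0.0882], np.float64(91.0))
(np.int64(3
[... 2497 characters left out ...]
, np.float64(50.0))
(np.int64(322), np.int64(187), [0.5055, -0.0825, 0.0753], np.float64(56.0))
(np.int64(323), np.int64(187), [0.5054, -0.0799, 0.0751], np.float64(57.0))
(np.int64(324), np.int64(187), [0.5038, -0.0772, 0.0739], np.float64(54.0))
(np.int64(320), np.int64(188), [0.5048, -0.0877, 0.0718], np.float64(48.0))
(np.int64(321), np.int64(188), [0.5064, -0.0851, 0.0728], np.float64(53.0))
(np.int64(322), np.int64(188), [0.5061, -0.0825, 0.0725], np.float64(56.0))
(np.int64(323), np.int64(188), [0.5058, -0.0799, 0.0722], np.float64(57.0))
(np.int64(324), np.int64(188), [0.5041, -0.0772, 0.0709], np.float64(54.0))
[[-0.     0.967  0.254]
 [-0.     0.254 -0.967]
 [-1.    -0.     0.   ]]
```

View pics/sp.png

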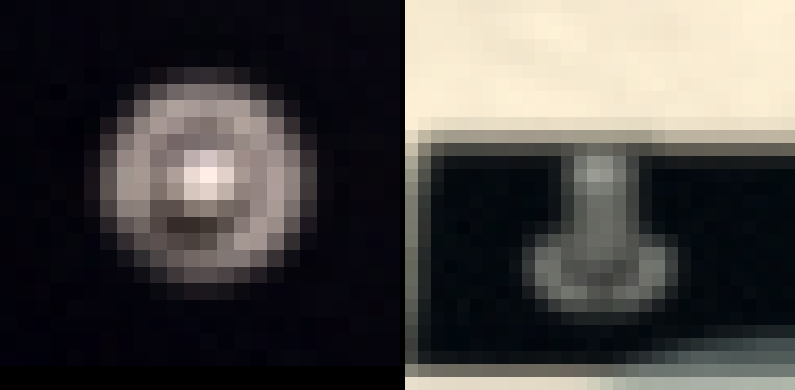

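```bash
cat > fit.py <<'E'
from h import *
from scipy.optimize import minimize, least_squares
def proj(c,X):
    m=camera_model(c); q=(X-np.array(m['xyz']))@R.from_euler('xyz',m['attitude'],degrees=True).as_matrix()
    return np.c_[m['fx']*q[:,0]/q[:,2]+m['cx'],m['fy']*q[:,1]/q[:,2]+m['cy']]
poly=np.array([[27,3],[11,13],[-11,13],[-18,9],[-21,3],[-21,-3],[-18,-9],[-11,-13],[11,-13],[27,-3]])/1e3
def place(p,z):
    a=np.radians(p[2]); r=np.array([[np.cos(a),-np.sin(a)],[np.sin(a),np.cos(a)]])
    return np.c_[poly@r.T+p[:2],np.full(len(poly),z)]
def rend(c,p,u0,v0,w,h,zb=0.,s=8):
    X=np.r_[place(p,zb),place(p,zb+.034)]; uv=(proj(c,X)-[u0-.5,v0-.5])*s
    hull=cv2.convexHull(uv.astype(np.float32)); k=np.zeros((h*s,w*s),np.float32)
    cv2.fillConvexPoly(k,np.round(hull*16).astype(np.int32),1,shift=4)
    return cv2.resize(cv2.GaussianBlur(k,(0,0),.5*s),(w,h),interpolation=cv2.INTER_AREA)
if __name__=='__main__':
    for c in ['top','scene']:
        z=np.load(c+'a.npz'); im=z['im']; b=(im[...,2]-im[...,0])
        u0,v0=np.round(proj(c,np.array([[.522,-.281,.017]]))[0]).astype(int)-20
        o=b[v0:v0+40,u0:u0+40]; o=cv2.morphologyEx(o,cv2.MORPH_CLOSE,np.ones((3,3))) ; bg=np.median(o); o=np.clip((o-bg)/(np.percentile(o,96)-bg),0,1)
        best=min((minimize(lambda p:((rend(c,[p[0]/1e3,p[1]/1e3,p[2]*3],u0,v0,40,40)-o)**2).sum(),[520+i,-281,a/3],method='Nelder-Mead',options=dict(initial_simplex=np.array([[520+i,-281,a/3],[525,-281,a/3],[520,-276,a/3],[520,-281,a/3+4]]))) for i in (0,3) for a in (50,60,72)),key=lambda r:r.fun)
        print(c,best.x[:2].round(2),best.x[2]*3,best.fun)
    # spindle: D prism raycast to scene depth
    F=[]; 
    for _ in range(24): F.append(read_camera('scene')[1])
    d=np.mean(F,0); P=pts('scene',d); k=(np.hypot(P[...,0]-.503,P[...,1]+.082)<.012)&(P[...,2]>.071)&(P[...,2]<.0855)
    q=P[k]; C=np.array(camera_model('scene')['xyz']); L=np.linalg.norm(q-C,axis=1); D=(q-C)/L[:,None]
    def res(p):
        cx,cy,a=p[0]/1e3,p[1]/1e3,np.radians(p[2]); n=np.array([np.cos(a),np.sin(a)])
        o=C[:2]-[cx,cy]; dd=D[:,:2]; A=(dd**2).sum(1); B=dd@o; disc=B**2-A*(o@o-.006**2)
        t1=(-B-np.sqrt(np.maximum(disc,0)))/A; tp=(.003-o@n)/(dd@n)
        return (np.where(disc>0,np.maximum(t1,tp),t1)-L)*1e3
    for a in (-30,0,15,40):
        r=least_squares(res,[502,-82,a],loss='soft_l1',f_scale=.5,diff_step=1e-3); J=r.jac; 
        print(r.x.round(2),round(r.cost,2),len(q),np.sqrt(np.diag(np.linalg.pinv(J.T@J))*2*r.cost/len(q)).round(2))
    for v in range(179,190): print([round(float(x)*1e3,1) for x in P[v,318:327,0]],[round(float(x)*1e3,1) for x in P[v,318:327,2]])
E
python3 fit.py
```

```text
top [ 519.6  -283.21] 49.43497494507912 10.46058792608388
scene [ 518.82 -284.57] 43.47052746074925 9.208196153478939
[503.67 -88.08  -3.77] 6.89 20 [ 0.42  0.22 10.64]
[502.93 -85.4  -14.7 ] 4.27 20 [0.29 0.14 8.59]
[502.75 -82.1   18.79] 0.88 20 [0.07 0.06 1.27]
[502.75 -82.09  18.79] 0.88 20 [0.07 0.06 1.27]
[357.9, 396.5, 358.0, 358.5, 358.4, 397.5, 359.0, 358.5, 359.1] [0.1, 26.3, -0.1, 0.2, -0.0, 26.5, 0.2, -0.3, -0.0]
[364.1, 363.8, 363.6, 364.0, 364.4, 363.7, 364.2, 365.1, 364.8] [0.6, 0.3, 0.1, 0.3, 0.4, -0.2, 0.0, 0.5, 0.2]
[459.5, 529.7, 460.0, 460.5, 494.9, 460.7, 460.7, 460.6, 461.1] [62.8, 111.2, 63.0, 63.2, 86.9, 63.2, 63.0, 62.9, 63.2]
[464.7, 464.6, 464.2, 501.1, 500.2, 501.2, 500.7, 465.4, 465.3] [63.1, 63.0, 62.6, 88.2, 87.4, 88.0, 87.6, 63.0, 62.8]
[469.1, 469.7, 504.1, 505.2, 505.2, 505.4, 504.2, 470.0, 470.1] [62.9, 63.2, 87.2, 87.9, 87.7, 87.8, 86.9, 62.9, 62.8]
[473.7, 474.2, 505.0, 506.7, 505.8, 504.6, 504.5, 474.8, 475.0] [62.9, 63.1, 84.6, 85.8, 85.0, 84.1, 83.9, 63.0, 63.0]
[478.3, 478.9, 504.8, 507.0, 539.5, 505.3, 537.0, 479.5, 479.9] [62.8, 63.1, 81.3, 82.8, 105.7, 81.4, 103.7, 63.0, 63.1]
[516.8, 483.1, 505.2, 506.7, 505.6, 505.2, 504.1, 484.4, 483.6] [86.9, 62.9, 78.5, 79.4, 78.5, 78.2, 77.3, 63.2, 62.5]
[488.0, 487.6, 505.1, 507.2, 506.4, 505.5, 504.1, 522.3, 488.7] [63.2, 62.8, 75.2, 76.6, 76.0, 75.2, 74.1, 87.0, 62.8]
[491.9, 493.7, 504.9, 507.0, 539.0, 505.3, 569.5, 527.5, 493.7] [62.7, 63.9, 71.8, 73.2, 96.2, 71.8, 118.0, 87.6, 63.2]
[531.3, 501.4, 505.0, 507.0, 506.0, 504.8, 504.8, 501.2, 499.5] [87.9, 66.2, 68.7, 70.1, 69.3, 68.3, 68.1, 65.5, 64.1]
```

```bash
python3 - <<'E'
from fit import *
o=[]
for c,p in [('top',[.5196,-.2832,49.4]),('scene',[.5188,-.2846,43.5])]:
    im=np.load(c+'a.npz')['im']; u0,v0=np.round(proj(c,np.array([[.522,-.281,.017]]))[0]).astype(int)-14
    cr=np.clip(im[v0:v0+28,u0:u0+28]*1.4,0,255).astype(np.uint8); s=14
    cr=cv2.resize(cr,None,fx=s,fy=s,interpolation=cv2.INTER_NEAREST)
    for z,col in ((0,(255,120,0)),(.034,(0,255,0))):
        uv=((proj(c,place(p,z))-[u0-.5,v0-.5])*s).astype(int); cv2.polylines(cr,[uv],True,col,1)
    o.append(cr)
    P=pts(c,np.load(c+'a.npz')['d']); k=(np.hypot(P[...,0]-.522,P[...,1]+.281)<.04)&(P[...,2]>.029)
    q=P[k][:,:2]; w,V=np.linalg.eigh(np.cov(q.T)); print(c,k.sum(),q.mean(0),np.degrees(np.arctan2(*V[::-1,1])),np.sqrt(w)*1e3)
save('ov.png',np.hstack(o))
E
```

```text
top 158 [ 0.52081278 -0.28206489] 49.00014629840485 [ 6.94438456 12.13944178]
scene 111 [ 0.52383045 -0.28359195] 48.39444265683862 [ 6.89895001 12.72337782]
```

View pics/ov.png

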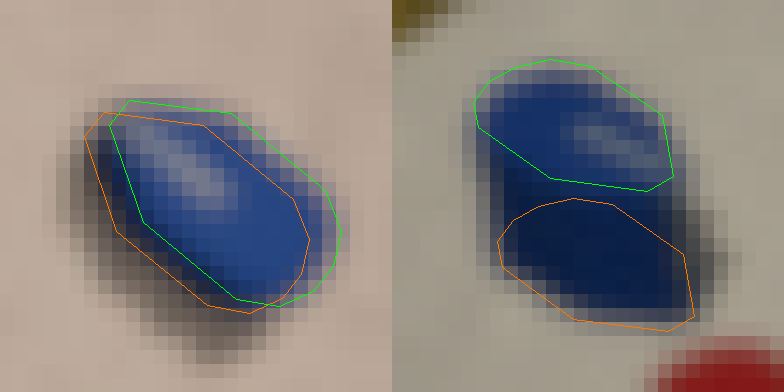

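Call:
step_arm --pt "0.3 0 0.4315 -0.2435 -34" --pt "0.3 0 0.4315 -0.2435 -34" --pt "0.3 0 0.4315 -0.2435 -34" --pt "0.3 0 0.4315 -0.2435 -34" --pt "0.3 0 0.4315 -0.2435 -34" --pt "0.3 0 0.4315 -0.2435 -34" --pt "0.3 0 0.4315 -0.2435 -34" --pt "0.3 0 0.4315 -0.2435 -34" --pt "0.3 0 0.4315 -0.2435 -34" --pt "0.3 0.1 0.4315 -0.2435 -34" --pt "0.3 0.13 0.4315 -0.2435 -34" --pt "0.3 0.13 0.4315 -0.2435 -34" --newtons 30

```text
time_s: 4.8
tool_pos: [0.5163, -0.2831, 0.107]
tool_rot: [-164.9, 89.4, 153.7]
force: [0.4, 0.7, -0.0]
grip_width: 0.0564
```

Call:
step_arm --pt "0.3 0.03 0 0 0" --pt "0.3 0.05 0 0 0" --pt "0.3 0.05 0 0 0"

```text
time_s: 5.18
tool_pos: [0.5201, -0.2839, 0.0615]
tool_rot: [-157.7, 89.9, 161.0]
force: [0.7, 0.4, 0.8]
grip_width: 0.0567
```

```bash
python3 - <<'E'
from h import *
o=monitor.get_obs(); print(o['tool_pos'],R.from_euler('xyz',o['tool_rot'],degrees=True).as_matrix().round(4),o['force'],o['joint_velocities'].round(2),o['qpos'].round(1))
E
```

```text
[ 0.52012089 -0.283904    0.06151181] [[-1.100e-03  6.602e-01  7.511e-01]
 [ 4.000e-04  7.511e-01 -6.602e-01]
 [-1.000e+00 -4.000e-04 -1.100e-03]] [0.74102065 0.37611659 0.84968214] [-0.04 -1.22 -0.44 -1.39 -0.37  0.47  0.08] [ 46.6  22.2 -24.5 101.8  10.6  58.3 -23.2]
```

Call:
step_arm --pt "0.3 0.025 0 0 0" --pt "0.3 0.035 0 0 0" --pt "0.3 0.035 0 0 0" --pt "-1 0.035 0 0 0" --pt "-1 0.035 0 0 0" --pt "-1 0.035 0 0 0" --pt "-1 0.035 0 0 0" --pt "-1 0.035 0 0 0" --newtons 30

```text
time_s: 6.18
tool_pos: [0.5207, -0.2837, 0.0268]
tool_rot: [-23.0, 90.0, -64.2]
force: [-0.4, 0.6, 2.1]
grip_width: 0.0258
```

Call:
step_arm --pt "-1 -0.06 0 0 0" --pt "-1 -0.11 0 0 0" --pt "-1 -0.1335 0 0 0" --pt "-1 -0.1335 0.04 -0.042 10" --pt "-1 -0.1335 0.08 -0.084 20" --pt "-1 -0.1335 0.12 -0.126 29.9" --pt "-1 -0.1335 0.14 -0.1471 29.9" --pt "-1 -0.1335 0.14 -0.1471 29.9" --pt "-1 -0.1335 0.14 -0.1471 29.9"

```text
time_s: 7.3
tool_pos: [0.5024, -0.0824, 0.16]
tool_rot: [-21.8, 90.0, -93.1]
force: [-0.5, -0.1, -0.0]
grip_width: 0.0258
```

```bash
python3 - <<'E'
from fit import *
o=monitor.get_obs(); M=R.from_euler('xyz',o['tool_rot'],degrees=True).as_matrix(); print(o['tool_pos'],M.round(4).tolist(),o['force'],o['grip_width'])
F=[read_camera('scene') for _ in range(12)]; im=np.mean([f[0].astype(float) for f in F],0); d=np.median([f[1] for f in F],0); np.savez('scene1.npz',im=im,d=d)
yaw=np.degrees(np.arctan2(M[1,1],M[0,1])); print('yaw',yaw)
p=[*o['tool_pos'][:2],yaw]; zb=o['tool_pos'][2]-.027
u0,v0=np.round(proj('scene',np.array([[*p[:2],zb+.017]]))[0]).astype(int)-[20,17]
s=14; cr=cv2.resize(np.clip(im[v0:v0+40,u0:u0+40]*1.4,0,255).astype(np.uint8),None,fx=s,fy=s,interpolation=cv2.INTER_NEAREST)
for z,col in ((zb,(255,120,0)),(zb+.034,(0,255,0))):
    cv2.polylines(cr,[((proj('scene',place(p,z))-[u0-.5,v0-.5])*s).astype(int)],True,col,1)
save('hand.png',cr)
P=pts('scene',d); b=(im[...,2]-im[...,0]>12)&(np.hypot(P[...,0]-p[0],P[...,1]-p[1])<.04)
q=P[b]; l=(q-o['tool_pos'])@M; print(b.sum(),'tool x',np.percentile(l[:,0],[1,50,99]).round(4),'y',np.percentile(l[:,1],[1,50,95,99,100]).round(4),'z',np.percentile(l[:,2],[1,50,99]).round(4))
E
```

```text
[ 0.50237377 -0.08236466  0.15999489] [[-0.0, 0.9468, 0.3218], [-0.0008, 0.3218, -0.9468], [-1.0, -0.0003, 0.0007]] [-0.53525412 -0.05571822 -0.04736636] 0.025846538580909607
yaw 18.77135139009118
170 tool x [-0.0077 -0.002   0.0234] y [-0.0143  0.0149  0.0255  0.0258  0.0261] z [-0.0127  0.0048  0.0144]
```

View pics/hand.png

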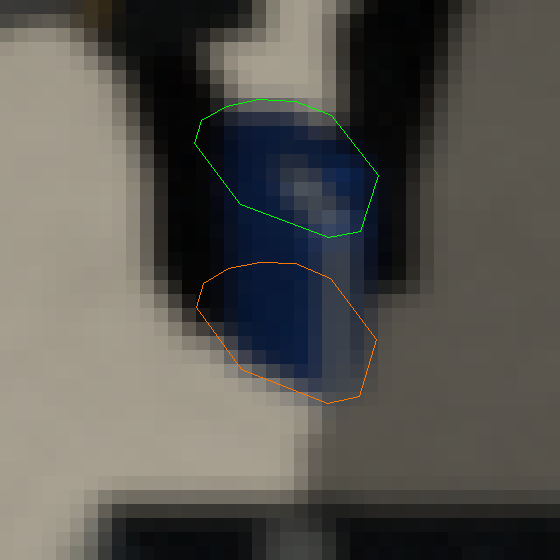

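Call:
step_arm --pt "-1 0.02 0.0009 -0.00085 0" --pt "-1 0.036 0.0009 -0.00085 0" --pt "-1 0.042 0.0009 -0.00085 0" --pt "-1 0.042 0.0009 -0.00085 0" --pt "-1 0.044 0.0009 -0.00085 0" --pt "-1 0.046 0.0009 -0.00085 0" --pt "-1 0.046 0.0009 -0.00085 0"

```text
time_s: 8.78
tool_pos: [0.5034, -0.0803, 0.1143]
tool_rot: [56.4, 89.9, -14.8]
force: [0.9, 0.2, -1.0]
grip_width: 0.0261
```

Call:
step_arm --pt "-1 0.001 0 0 0" --pt "-1 0.002 0 0 0" --pt "-1 0.003 0 0 0" --pt "-1 0.003 0 0 0"

```text
time_s: 9.28
tool_pos: [0.5036, -0.0801, 0.1112]
tool_rot: [73.1, 89.9, 1.9]
force: [3.0, 0.7, -0.3]
grip_width: 0.0258
```

```bash
cat > st.py <<'E'
from h import *
o=monitor.get_obs(); M=R.from_euler('xyz',o['tool_rot'],degrees=True).as_matrix()
print((o['tool_pos']*1e3).round(2),'yaw',np.degrees(np.arctan2(M[1,1],M[0,1])).round(2),'tilt',M[:2,0].round(4),'F',o['force'].round(2),'T',o['wrist_torque'].round(3),o['grip_width'])
E
python3 st.py
```

```text
[503.62 -80.05 111.24] yaw 18.83 tilt [0.0014 0.    ] F [ 3.04  0.65 -0.32] T [ 0.203 -0.74  -0.002] 0.02575383642698272
```

Call:
step_arm --pt "-1 0.001 0.0005 0.0002 0" --pt "-1 0.003 0.0005 0.0002 0" --pt "-1 0.005 0.0005 0.0002 0" --pt "-1 0.006 0.0005 0.0002 0" --pt "-1 0.006 0.0005 0.0002 0"

```text
time_s: 9.9
tool_pos: [0.5037, -0.0802, 0.105]
tool_rot: [82.3, 90.0, 11.1]
force: [3.8, 2.0, -0.4]
grip_width: 0.0254
```

```bash
python3 st.py
```

```text
[503.72 -80.18 104.95] yaw 18.82 tilt [0.0004 0.0001] F [ 3.75  1.95 -0.38] T [ 0.329 -0.84   0.011] 0.025408791809563246
```

Call:
step_arm --pt "-1 0.002 0.0004 0.0001 0" --pt "-1 0.004 0.0004 0.0001 0" --pt "-1 0.006 0.0004 0.0001 0" --pt "-1 0.0075 0.0004 0.0001 0" --pt "-1 0.0085 0.0004 0.0001 0" --pt "-1 0.0085 0.0004 0.0001 0"

```text
time_s: 10.65
tool_pos: [0.5039, -0.0802, 0.0967]
tool_rot: [-81.7, 90.0, -152.8]
force: [1.1, 2.2, 4.0]
grip_width: 0.0257
```

```bash
python3 st.py
```

```text
[503.89 -80.21  96.68] yaw 18.82 tilt [-0.0002 -0.0001] F [1.1  2.16 3.96] T [ 0.382 -0.399 -0.005] 0.02572021556976071
```

Call:
step_arm --pt "-1 0.0003 0 0 0" --pt "-1 0.0003 0 0 0" --pt "-1 0.0003 0 0 0" --pt "-1 0.0015 0 0 0" --pt "-1 0.0028 0 0 0" --pt "-1 0.0039 0 0 0" --pt "-1 0.0039 0 0 0" --pt "-1 0.0039 0 0 0" --newtons 45

```text
time_s: 11.65
tool_pos: [0.5039, -0.0802, 0.0932]
tool_rot: [-54.1, 90.0, -125.3]
force: [-1.1, 2.2, 8.3]
grip_width: 0.0259
```

```bash
python3 st.py
```

```text
[503.92 -80.22  93.16] yaw 18.82 tilt [-0.0002 -0.0003] F [-1.08  2.17  8.28] T [ 0.451  0.123 -0.039] 0.02588180475336407
```

Call:
step_arm --pt "-1 0.0005 0 0 0" --pt "-1 0.0009 0 0 0" --pt "-1 0.0009 0 0 0" --pt "-1 0.0009 0 0 0"

```text
time_s: 12.15
tool_pos: [0.504, -0.0802, 0.0926]
tool_rot: [-39.9, 90.0, -111.1]
force: [-1.1, 2.2, 9.9]
grip_width: 0.0254
```

```bash
python3 st.py; python3 - <<'E'
from h import *
im,_=read_camera('scene'); save('end.png',np.clip(im[110:270,180:420]*1.4,0,255).astype(np.uint8),3)
E
```

```text
[503.98 -80.23  92.56] yaw 18.82 tilt [-0.0002 -0.0004] F [-1.1   2.2   9.87] T [ 0.516  0.293 -0.009] 0.025428552646269444
```

View pics/end.png

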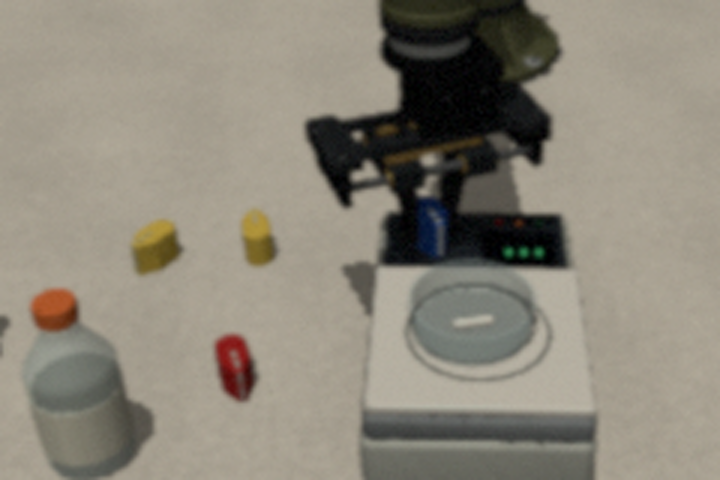

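The picture shows the knob held and seated on the deck at about (435,228), with the dish and bottle undisturbed. The 9.9 N reading fits the shaft being at or near its stop, so I'm handing in.

```bash
python3 -c "
from cell import env; print(env.sign_off())"; python3 st.py
```

```text
the job is handed in; nothing more can be done
None
the job is handed in; nothing more can be done
```

The blue knob is on the stirrer's shaft, pressed down to or near its stop, and the gripper is still holding it. I handed the job in at about 12 s of the 40 s allowed; no verdict was reported.

**What I did:** I gripped the knob by its two flat sides and turned it to a yaw of 18.8°, the shaft-flat direction measured from the scene camera's depth image. I then eased it onto the shaft, correcting for small sideways forces on the way down.

**Last checks:**
- **Fully home:** the upward force was about 4 N with the tool at 96.7 mm, the height I expected for fully home. That matches the spring's starting force.
- **Pressed down:** the force rose to 9.9 N after a further 4.1 mm of travel, against 10 N at the stop.
- **Alignment and grip:** the tool's tilt was under 0.1°, the grip was set to 45 N, and the opening stayed at the knob's width (25–26 mm).
- **Glassware:** the dish and bottle looked undisturbed in the last picture. The jar, foil dish and measuring cylinder were outside that crop, so I did not check them again; the arm stayed clear of them.

**What disagreed:**
- **Shaft position:** the two cameras differed by about 2 mm on the shaft's y position. The knob seated at y of about −80.2 mm, where the top camera had put it.
- **Sideways force:** about 2 N remained at the end.

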